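# Release the stage lock and slide the stage to its end stop

## Task

Press the red lock button on the blue slide stage down with the fingertips and, keeping it held down all the way, push the stage along its rail until it rests fully against the yellow end stop; then let the button spring up so that the stage locks there, and move clear. Lift nothing: the steel block rides along seated in its nest and must not be touched, and the things standing round the rail stay where they are.

Things in the scene. Friction and masses are not known exactly. Their poses are not given: they have to be found in the camera images.
- rail: Slide rail fixed to the bench: grey base plate 120 x 360 x 10 mm with two steel rods and a dark 105 x 18 x 35 mm block at each end. Origin: centre of the underside, on the bench. Its y axis runs along the rail and points to the stop end, z up.
- stage (a joint): Travel of the blue stage along the rail's +y, in m: 0 = at the start, where it is locked (with about 3 mm of play). It slides with about 1.5 N of friction and a little damping. The stage (0.5 kg and the block) has a deck 100 mm wide, 130 mm long along the rail, top 42 mm above the bench. From rear to front along the rail it carries the red button, an upright push plate, and a nest holding a loose steel block. Travel to the stop is 80 to 130 mm, different each time.
- lock_button (a joint): Depth to which the lock button is pressed, in m: 0 = up (locked), 0.007 = bottomed. Spring: 2.4 N to start, about 5.2 N at the bottom. The stage is free to leave its start, or to enter its home place at the stop, only while the button is pressed beyond about 0.0045. Home against the stop, it springs fully up behind a catch and locks; let go a few mm short of home it stays caught half down.
- button_top (a point): Centre of the top face of the red button, 44 mm across the rail by 42 mm along it, 52 mm above the bench when up and 45 mm when bottomed (3 mm above the deck). It rides with the stage. Axes parallel to the rail's: y along the rail towards the stop, z up.
- push_plate (a point): Middle of the top edge of the rear face (the face towards the button) of the aluminium push plate that stands on the stage just ahead of the button: 80 mm wide across the rail, 6 mm thick, 87 mm high above the bench, its face 27 mm ahead of the button's centre. A fingertip on the button pushes the stage by this plate. Axes as the rail's.
- stage_front (a point): Centre of the stage's front face, 37 mm above the bench, 101 mm ahead of the button's centre; this face meets the end stop. Axes as the rail's.
- stop_face (a point): Centre of the face of the end stop that the stage meets, on a black rubber pad 37 mm above the bench; the stop is a yellow block 104 x 26 x 34 mm clamped across the rods (top 45 mm above the bench, black knob on it to 55 mm), at a different place on the rail each time. Axes as the rail's: the stage is home when stage_front and stop_face coincide along y.
- steel_block: Loose grey steel block 40 x 60 x 39 mm in the stage's nest (fences 8 mm high), ahead of the push plate, its top 81 mm above the bench. Origin: centre of its underside, 31 mm behind stage_front and 5 mm above it. It rides along.
- grease_tin: Bystander: red and grey tin, 66 mm across, 46 mm high, on the far side of the rail. Origin: centre of the underside.
- wood_block: Bystander: oily wooden packing block 55 x 130 x 45 mm, lying roughly along the rail on its far side. Origin: centre of the underside.
- bolt1: Bystander: steel bolt standing on its head, 27 mm wide, 50 mm high, beyond the rail's start end. Origin: centre of the underside.
- tape_1: Bystander: black roll of tape lying flat, 62 mm across, 19 mm high, beyond the rail's stop end. Origin: centre of the underside.
There are look-alikes about, which are no part of the job. What is shaped like the steel_block but pink or turquoise is not meant.

How it is judged:
By the outcome, as a careful person would: the job done as asked, in the order asked, and still so for the second after the job is handed in, with the robot touching nothing.
It also fails if it takes over 35 s, if anything falls off the work surface, if the arm or the gripper's body presses on something with over 40 N, if the wrist force passes 120 N, or if a joint passes its speed limit or range.

## Robot

A 6-joint arm with a two-finger parallel gripper is mounted at the origin on a cart in front of the work surface, level with it; the furniture and walls round the work are solid. World frame = base frame: x ahead of the robot, y to its left, z up, the work surface at z = 0. Lengths are in m, angles in degrees, forces in N, time in s.
With the tool pointing down it reaches from about 0.4 to 0.825 m from the base axis. Payload 7 kg.
Tool frame: the origin (TCP) lies midway between the tips of the shut fingers; the grasp point (between the pads) lies 19 mm behind it; z points along the fingers, y is the line along which they close (so a half turn about z gives the same grasp; the last joint's range is limited). The gripper opens to 88 mm and grips with 3 to 60 N. Pads are 19 mm wide; open, the fingers measure 130 mm over their backs; the gripper's body (78 mm by 193 mm) begins 47 mm behind the grasp point.
Start: joints at [-49.039, 20.546, 0.682, 0, -70.136, -16.507], TCP at [0.279, -0.614, 0.227] pointing down, gripper open.
Joint ranges: [-176.03, 176.03], [-82.01, 121.73], [-58.28, 71.71], [-173.87, 95.51], [-174.79, -0.11], [-173.66, 173.66]. Speed limits (degrees/s): [136.94, 136.94, 172.46, 180, 180, 180].

## Interface

Orientations are given as [roll, pitch, yaw] about the fixed x, y, z axes, in that order (R = Rz(yaw) Ry(pitch) Rx(roll)).
In Python, from plant import r gives the robot as it stands. The module is installed in compiled form; this text tells all that it offers.
- The arm moves only by the tool play_rows, never from a script. Its argument "rows" is a list of rows, each an object with "slide": the shift along the tool's x, y, z as a fraction of full scale, a list of three; "delta_rot": the turn, a rotation vector about the tool's x, y, z as a fraction of full scale, a list of three; "fingers": the opening, from -1 (shut) to 1 (fully open). In form: [{"slide": [x, y, z], "delta_rot": [rx, ry, rz], "fingers": fingers}, ...]. A call has 1 to 8 rows; each row shifts and turns the commanded pose from where the row before left it, along the tool's axes as they then stand; what a row does not reach is not made up. Full scale, the value 1, is 0.15 m for a shift and 0.08 rad for a turn. A row lasts 1/8 s, in which the tool goes at most 62.5 mm and 10.7 degrees, less where a joint would pass 70% of its speed; a pose out of reach is approached as far as the arm can. A call with a number of a shift or a turn outside -1 to 1 is refused whole. A call with a gripper value outside its range is refused whole. The fingers move at their own pace and stop on an object; "squeeze" is the grip in N (left out, the last holds). Time passes only in rows, so rows that do not move let the fingers close. It gives the time, the measured TCP pose, the force, the opening and the grip force at its end, in the units of the state.
- r.get_state(): the state, without advancing time (a new reading comes with each control period).
- r.capture(name): name is "side" or "top"; returns a dict with "image" (420x560x3 uint8, blue, green, red), "fx", "fy", "cx", "cy" (pixels), "distortion" ([k1, k2, p1, p2, k3] as OpenCV has them; the pictures are not rectified), "R" (3x3) and "t" (3): a world point X has camera coordinates R X + t. Camera axes: x right, y down, z forward; pixel columns grow to the right and rows downward; lengths in m; the calibration is good to about 2 mm. A picture is of the moment at which its call begins. There is no depth.
- r.close_job(): hands the job in; it is judged then, once.
The state is a dict: "time_s": time; "joints": joint angles; "qd": joint speeds; "joint_torque": joint torques, N m; "tcp_pos": TCP position; "eef_rot": TCP orientation; "contact_force": force on the tool from outside, world axes, zero at the start; "moment": the same for the moment, N m; "gripper_width": finger opening in m; "gripper_force": force on a finger pad.
Only numpy, scipy, OpenCV 4.12 (cv2) and the standard library are available. Lean on these libraries where they do the work, as an engineer would, in place of code of your own. Each camera call takes 0.05 s, during which the arm holds its last target. There are 200 camera calls.

## Working session

There is one attempt and no reset: what is moved stays moved. The work goes in short steps, Python scripts to look and compute and a tool call to move; the robot and the scene stay as the last step left them, time stands still between calls to the robot, and variables do not carry over. Pictures are saved under pics/ and viewed, at most 10 in all, crops included, and the job is handed in when it is done.

Besides the shell and the picture viewer there is one more tool, called after "Call:" as a command line: name --argument value ..., lists and objects as JSON in quotes. play_rows: Moves the arm, as the interface text tells. Shift numbers are shares of 0.15 m and turn numbers shares of 0.08 rad, none past 1 either way. Its arguments: {"type":"object","properties":{"rows":{"type":"array"},"squeeze":{"type":"number"}},"required":["rows"]}

```bash
mkdir -p pics; cat > h.py <<'E'
import numpy as np, cv2
from plant import r
def ray(c,uv):
    K=np.array([[c["fx"],0,c["cx"]],[0,c["fy"],c["cy"]],[0,0,1]]);R=np.array(c["R"]);t=np.array(c["t"])
    p=cv2.undistortPoints(np.array(uv,float).reshape(-1,1,2),K,np.array(c["distortion"])).reshape(-1,2)
    d=np.c_[p,np.ones(len(p))]@R
    return -R.T@t,d
def onz(c,uv,z):
    o,d=ray(c,uv); return o+d*((z-o[2])/d[:,2])[:,None]
def proj(c,X):
    K=np.array([[c["fx"],0,c["cx"]],[0,c["fy"],c["cy"]],[0,0,1]])
    return cv2.projectPoints(np.array(X,float).reshape(-1,3),cv2.Rodrigues(np.array(c["R"]))[0],np.array(c["t"]),K,np.array(c["distortion"]))[0].reshape(-1,2)
E
python3 - <<'E'
from h import *
print(r.get_state())
for n in("top","side"):
    c=r.capture(n);cv2.imwrite(f"pics/{n}0.png",c["image"]);print(n,(-np.array(c["R"]).T@c["t"]).round(3))
    np.save(n+"0.npy",c,allow_pickle=True)
E
```

```text
{'time_s': 0.0, 'joints': array([-4.90383985e+01,  2.05914578e+01,  6.32135851e-01, -1.90295897e-02,
       -7.01345615e+01, -1.65062619e+01]), 'qd': array([ 0.03741369,  0.045815  ,  0.0501656 , -0.08257899,  0.04774556,
        0.04168242]), 'joint_torque': array([ 5.87777195e-04, -5.82728219e+01,  2.93044764e+01,  6.99717119e+00,
        6.77403106e-03, -1.44848550e-04]), 'tcp_pos': array([ 0.27919564, -0.61401013,  0.22561341]), 'eef_rot': array([ 1.79904903e+02, -9.52501026e-03, -1.55551134e+02]), 'contact_force': array([ 0.73964755, -1.10472026, -0.98715835]), 'moment': array([ 0.06977409, -0.05428128, -0.04153721]), 'gripper_force': 0.0, 'gripper_width': 0.08774694420755588}
top [ 0.388 -0.029  0.995]
side [ 0.586 -0.72   0.632]
```

View pics/top0.png

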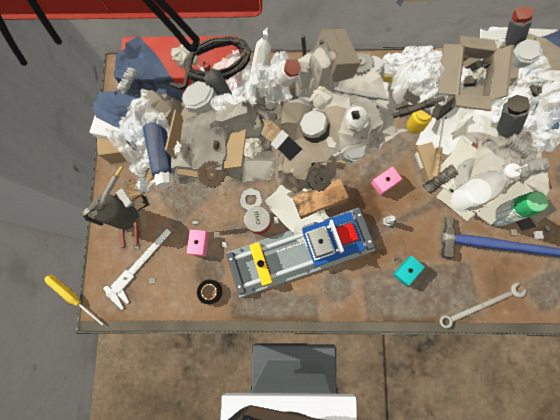

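View pics/side0.png

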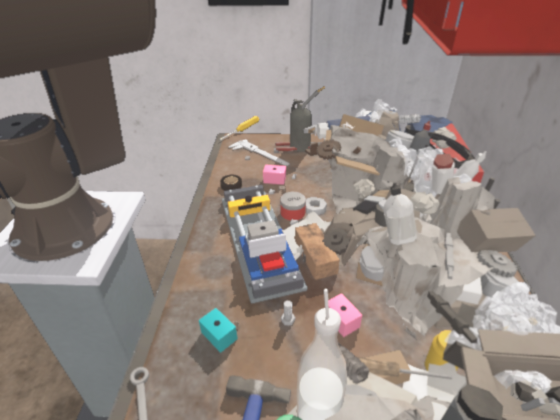

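The top view shows the rail running from its start at about (370,235) to its stop end at about (232,275). The red button is at (347,232), the push plate just left of it, the grey steel block at (320,241), and the yellow stop at (261,263). Four things have the block's shape: grey (320,241), pink (197,242), pink (387,180) and turquoise (409,270). The grey one is meant, because it sits in the stage's nest. I'll confirm that in a crop and measure.

```bash
python3 - <<'E'
from h import *
c=np.load("top0.npy",allow_pickle=True).item();s=np.load("side0.npy",allow_pickle=True).item()
a=c["image"][195:305,215:385];b=s["image"][180:305,210:350]
a=cv2.resize(a,None,fx=4,fy=4,interpolation=2)[:440,:680];cv2.imwrite("pics/crop0.png",a)
cv2.imwrite("pics/crop1.png",cv2.resize(b,None,fx=4,fy=4,interpolation=2))
def mask(c,lo,hi,box):
    h=cv2.cvtColor(c["image"],cv2.COLOR_BGR2HSV);m=cv2.inRange(h,lo,hi)
    z=np.zeros_like(m);x0,y0,x1,y1=box;z[y0:y1,x0:x1]=m[y0:y1,x0:x1];return z
def big(m):
    cs=cv2.findContours(m,0,2)[0];return max(cs,key=cv2.contourArea)
for n,lo,hi,box,z in(("button",(0,170,80),(8,255,255),(325,215,370,250),.052),("stop",(20,120,100),(35,255,255),(240,235,280,290),.045),("blue",(100,120,40),(125,255,255),(295,200,375,265),.042)):
    k=big(mask(c,lo,hi,box));q=cv2.minAreaRect(k);w=onz(c,cv2.boxPoints(q),z)
    print(n,cv2.contourArea(k),np.round(q[0],1),"corners",w[:,:2].round(4).tolist(),"ctr",w.mean(0).round(4))
for n,lo,hi,box,z in(("button",(0,150,80),(8,255,255),(250,245,295,280),.052),("stop",(20,120,100),(35,255,255),(225,190,275,220),.045)):
    k=big(mask(s,lo,hi,box));q=cv2.minAreaRect(k);w=onz(s,cv2.boxPoints(q),z)
    print("side",n,cv2.contourArea(k),np.round(q[0],1),w[:,:2].round(4).tolist(),w.mean(0).round(4))
E
```

```text
button 246.0 [346.8 233.3] corners [[0.543, -0.1181], [0.5556, -0.1563], [0.5166, -0.1678], [0.504, -0.13]] ctr [ 0.5298 -0.1431  0.052 ]
stop 418.0 [260.4 263.7] corners [[0.5026, 0.0976], [0.5117, 0.0705], [0.4125, 0.0361], [0.4038, 0.0626]] ctr [0.4576 0.0667 0.045 ]
blue 2025.0 [332.9 238.6] corners [[0.5444, -0.0325], [0.5874, -0.1578], [0.4923, -0.1866], [0.4506, -0.0637]] ctr [ 0.5187 -0.1101  0.042 ]
side button 245.5 [271.7 260.8] [[0.5062, -0.1381], [0.5472, -0.1233], [0.5554, -0.1627], [0.5159, -0.1765]] [ 0.5312 -0.1501  0.052 ]
side stop 379.0 [248.9 205.4] [[0.4046, 0.0584], [0.5047, 0.0927], [0.5165, 0.0278], [0.4211, -0.0034]] [0.4617 0.0439 0.045 ]
```

View pics/crop0.png

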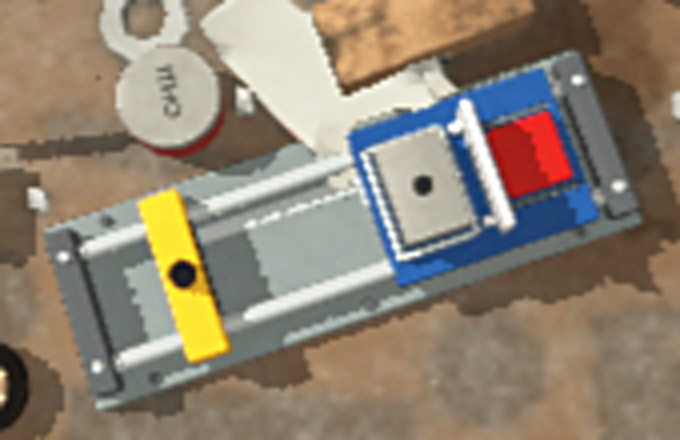

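View pics/crop1.png

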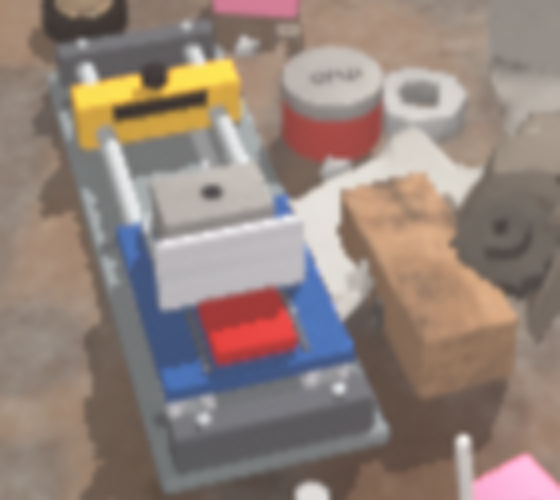

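The crops confirm that the grey block is in the nest, behind the white push plate, with the red button behind that. In rail coordinates the rail's +y direction is u = (-0.327, 0.945). The button is at s = -0.310, w = 0.454, and the stop face is at about s = -0.100, so the travel is about 107 mm. I'll move above the button with the fingers shut, then turn to yaw -71.

Call:
play_rows --rows '[{"slide":[-0.314,0.247,0],"delta_rot":[0,0,0],"fingers":-1},{"slide":[-0.314,0.247,0],"delta_rot":[0,0,0],"fingers":-1},{"slide":[-0.314,0.247,0],"delta_rot":[0,0,0],"fingers":-1},{"slide":[-0.314,0.247,0],"delta_rot":[0,0,0],"fingers":-1},{"slide":[-0.314,0.247,0],"delta_rot":[0,0,0],"fingers":-1},{"slide":[-0.314,0.247,0],"delta_rot":[0,0,0],"fingers":-1},{"slide":[-0.314,0.247,0],"delta_rot":[0,0,0],"fingers":-1},{"slide":[-0.314,0.247,0],"delta_rot":[0,0,0],"fingers":-1}]'

```text
time_s: 1.1
tcp_pos: [0.5001, -0.1867, 0.2265]
eef_rot: [180.0, 0.0, -155.5]
contact_force: [1.5, 0.0, 0.4]
gripper_width: 0.0131
gripper_force: 0.0
```

Call:
play_rows --rows '[{"slide":[-0.314,0.247,0],"delta_rot":[0,0,0],"fingers":-1},{"slide":[0,0,0],"delta_rot":[0,0,-1],"fingers":-1},{"slide":[0,0,0],"delta_rot":[0,0,-1],"fingers":-1},{"slide":[0,0,0],"delta_rot":[0,0,-1],"fingers":-1},{"slide":[0,0,0],"delta_rot":[0,0,-1],"fingers":-1},{"slide":[0,0,0],"delta_rot":[0,0,-1],"fingers":-1},{"slide":[0,0,0],"delta_rot":[0,0,-1],"fingers":-1},{"slide":[0,0,0],"delta_rot":[0,0,-1],"fingers":-1}]'

```text
time_s: 2.1
tcp_pos: [0.527, -0.1354, 0.2262]
eef_rot: [180.0, -0.0, -123.3]
contact_force: [-0.5, 0.0, -0.4]
gripper_width: 0.0004
gripper_force: 0.0
```

Call:
play_rows --rows '[{"slide":[0,0,0],"delta_rot":[0,0,-1],"fingers":-1},{"slide":[0,0,0],"delta_rot":[0,0,-1],"fingers":-1},{"slide":[0,0,0],"delta_rot":[0,0,-1],"fingers":-1},{"slide":[0,0,0],"delta_rot":[0,0,-1],"fingers":-1},{"slide":[0,0,0],"delta_rot":[0,0,-1],"fingers":-1},{"slide":[0,0,0],"delta_rot":[0,0,-1],"fingers":-1},{"slide":[0,0,0],"delta_rot":[0,0,-1],"fingers":-1},{"slide":[0,0,0],"delta_rot":[0,0,-1],"fingers":-1}]'

```text
time_s: 3.1
tcp_pos: [0.5269, -0.1354, 0.2262]
eef_rot: [180.0, 0.0, -86.6]
contact_force: [0.1, -0.4, 0.6]
gripper_width: 0.0002
gripper_force: 0.0
```

Call:
play_rows --rows '[{"slide":[0,0,0],"delta_rot":[0,0,-1],"fingers":-1},{"slide":[0,0,0],"delta_rot":[0,0,-1],"fingers":-1},{"slide":[0,0,0],"delta_rot":[0,0,-1],"fingers":-1},{"slide":[0,0,0],"delta_rot":[0,0,-0.44],"fingers":-1},{"slide":[0,0,0],"delta_rot":[0,0,0],"fingers":-1},{"slide":[0,0,0],"delta_rot":[0,0,0],"fingers":-1}]'

```text
time_s: 3.85
tcp_pos: [0.5272, -0.1354, 0.2265]
eef_rot: [180.0, 0.0, -71.1]
contact_force: [-0.5, -0.2, 0.1]
gripper_width: 0.0005
gripper_force: 0.0
```

Call:
play_rows --rows '[{"slide":[0,0,0.3],"delta_rot":[0,0,0],"fingers":-1},{"slide":[0,0,0.3],"delta_rot":[0,0,0],"fingers":-1},{"slide":[0,0,0.27],"delta_rot":[0,0,0],"fingers":-1},{"slide":[0,0,0.14],"delta_rot":[0,0,0],"fingers":-1},{"slide":[0,0,0],"delta_rot":[0,0,0],"fingers":-1}]'

```text
time_s: 4.47
tcp_pos: [0.526, -0.1355, 0.0736]
eef_rot: [179.8, 0.1, -71.1]
contact_force: [-0.3, 0.3, 0.9]
gripper_width: 0.0004
gripper_force: 0.0
```

```bash
python3 - <<'E'
from h import *
s=r.capture("side");b=s["image"][190:310,200:350]
cv2.imwrite("pics/side1.png",cv2.resize(b,None,fx=5,fy=5,interpolation=2))
print(r.get_state()["tcp_pos"],proj(s,[r.get_state()["tcp_pos"]]))
E
```

```text
[ 0.52714138 -0.13550641  0.07492452] [[269.99807558 247.5292071 ]]
```

View pics/side1.png

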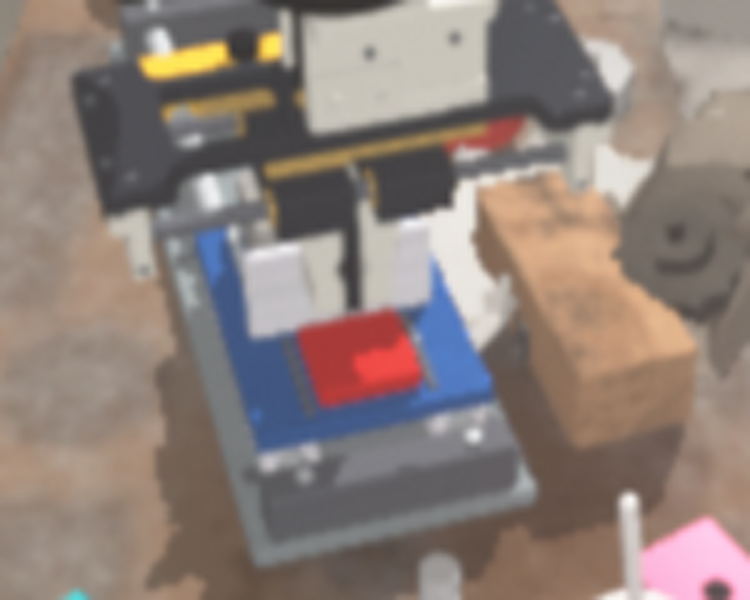

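The shut fingertips hang over the front half of the button, behind the plate and centred (crop tip ≈(350,305), button ≈(360,355)). Next is the press.

Call:
play_rows --rows '[{"slide":[0,0,0.12],"delta_rot":[0,0,0],"fingers":-1},{"slide":[0,0,0.03],"delta_rot":[0,0,0],"fingers":-1},{"slide":[0,0,0.02],"delta_rot":[0,0,0],"fingers":-1},{"slide":[0,0,0.02],"delta_rot":[0,0,0],"fingers":-1},{"slide":[0,0,0],"delta_rot":[0,0,0],"fingers":-1}]'

```text
time_s: 5.15
tcp_pos: [0.5277, -0.1354, 0.0471]
eef_rot: [-179.9, -0.0, -71.0]
contact_force: [-1.3, 0.8, 4.4]
gripper_width: 0.0007
gripper_force: 1.9
```

Call:
play_rows --rows '[{"slide":[0,0,0.014],"delta_rot":[0,0,0],"fingers":-1},{"slide":[0,0,0.006],"delta_rot":[0,0,0],"fingers":-1},{"slide":[0,0,0],"delta_rot":[0,0,0],"fingers":-1}]'

```text
time_s: 5.52
tcp_pos: [0.5279, -0.1354, 0.0451]
eef_rot: [-179.9, -0.0, -71.0]
contact_force: [-4.9, 2.4, 15.9]
gripper_width: 0.0007
gripper_force: 8.4
```

Bottomed, about 16 N. Now push along tool -x.

Call:
play_rows --rows '[{"slide":[-0.01,0,0],"delta_rot":[0,0,0],"fingers":-1},{"slide":[-0.02,0,0],"delta_rot":[0,0,0],"fingers":-1},{"slide":[-0.02,0,0],"delta_rot":[0,0,0],"fingers":-1},{"slide":[-0.03,0,0],"delta_rot":[0,0,0],"fingers":-1},{"slide":[-0.03,0,0],"delta_rot":[0,0,0],"fingers":-1},{"slide":[-0.03,0,0],"delta_rot":[0,0,0],"fingers":-1}]'

```text
time_s: 6.28
tcp_pos: [0.5212, -0.1161, 0.0451]
eef_rot: [-179.9, -0.1, -71.0]
contact_force: [-3.2, -3.1, 14.7]
gripper_width: 0.0006
gripper_force: 7.5
```

Call:
play_rows --rows '[{"slide":[-0.04,0,0],"delta_rot":[0,0,0],"fingers":-1},{"slide":[-0.04,0,0],"delta_rot":[0,0,0],"fingers":-1},{"slide":[-0.04,0,0],"delta_rot":[0,0,0],"fingers":-1},{"slide":[-0.04,0,0],"delta_rot":[0,0,0],"fingers":-1},{"slide":[-0.04,0,0],"delta_rot":[0,0,0],"fingers":-1},{"slide":[-0.04,0,0],"delta_rot":[0,0,0],"fingers":-1},{"slide":[-0.04,0,0],"delta_rot":[0,0,0],"fingers":-1},{"slide":[-0.04,0,0],"delta_rot":[0,0,0],"fingers":-1}]'

```text
time_s: 7.28
tcp_pos: [0.5056, -0.0706, 0.045]
eef_rot: [-179.9, -0.1, -71.0]
contact_force: [-3.9, -2.8, 16.3]
gripper_width: 0.0004
gripper_force: 8.1
```

```bash
python3 - <<'E'
from h import *
s=r.capture("side");b=s["image"][170:290,190:340]
cv2.imwrite("pics/side2.png",cv2.resize(b,None,fx=5,fy=5,interpolation=2))
q=r.get_state();print(q["tcp_pos"],q["contact_force"],q["tcp_pos"][:2]@[-.327,.945],q["tcp_pos"][:2]@[.945,.327])
E
```

```text
[ 0.50537754 -0.07002552  0.04502715] [-3.80420542 -0.466583   16.24569411] -0.2314325682210262 0.45468343082593515
```

View pics/side2.png

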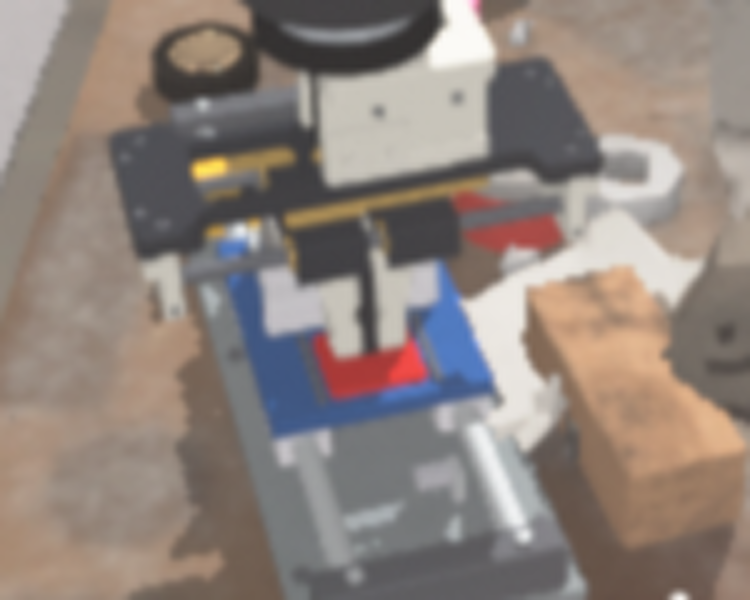

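The stage is sliding, the button is held down, and the fingertips are on it near the plate (crop (365,350)). I'll go on.

Call:
play_rows --rows '[{"slide":[-0.04,0,0],"delta_rot":[0,0,0],"fingers":-1},{"slide":[-0.04,0,0],"delta_rot":[0,0,0],"fingers":-1},{"slide":[-0.04,0,0],"delta_rot":[0,0,0],"fingers":-1},{"slide":[-0.04,0,0],"delta_rot":[0,0,0],"fingers":-1},{"slide":[-0.04,0,0],"delta_rot":[0,0,0],"fingers":-1},{"slide":[-0.03,0,0],"delta_rot":[0,0,0],"fingers":-1},{"slide":[0,0,0],"delta_rot":[0,0,0],"fingers":-1}]'

```text
time_s: 8.2
tcp_pos: [0.4943, -0.0375, 0.045]
eef_rot: [-179.9, -0.0, -71.0]
contact_force: [-5.3, -0.9, 17.1]
gripper_width: 0.0004
gripper_force: 9.0
```

Call:
play_rows --rows '[{"slide":[-0.02,0,0],"delta_rot":[0,0,0],"fingers":-1},{"slide":[-0.02,0,0],"delta_rot":[0,0,0],"fingers":-1},{"slide":[0,0,0],"delta_rot":[0,0,0],"fingers":-1}]'

```text
time_s: 8.57
tcp_pos: [0.4929, -0.0326, 0.045]
eef_rot: [-179.9, -0.1, -70.9]
contact_force: [-1.4, -6.5, 15.2]
gripper_width: 0.0006
gripper_force: 7.4
```

Resistance is rising, and the position matches the predicted stop. I'll continue slowly until there's firm contact.

Call:
play_rows --rows '[{"slide":[-0.015,0,0],"delta_rot":[0,0,0],"fingers":-1},{"slide":[-0.015,0,0],"delta_rot":[0,0,0],"fingers":-1},{"slide":[0,0,0],"delta_rot":[0,0,0],"fingers":-1}]'

```text
time_s: 8.95
tcp_pos: [0.4921, -0.0283, 0.0451]
eef_rot: [-179.8, -0.1, -70.9]
contact_force: [1.8, -8.7, 11.9]
gripper_width: 0.0003
gripper_force: 5.9
```

Call:
play_rows --rows '[{"slide":[-0.015,0,0],"delta_rot":[0,0,0],"fingers":-1},{"slide":[-0.01,0,0],"delta_rot":[0,0,0],"fingers":-1},{"slide":[0,0,0],"delta_rot":[0,0,0],"fingers":-1}]'

```text
time_s: 9.32
tcp_pos: [0.4917, -0.0269, 0.0451]
eef_rot: [-179.8, -0.3, -70.9]
contact_force: [10.4, -25.6, 6.3]
gripper_width: 0.0006
gripper_force: 15.4
```

Call:
play_rows --rows '[{"slide":[0,0,0.008],"delta_rot":[0,0,0],"fingers":-1},{"slide":[-0.01,0,0],"delta_rot":[0,0,0],"fingers":-1},{"slide":[0,0,0],"delta_rot":[0,0,0],"fingers":-1}]'

```text
time_s: 9.7
tcp_pos: [0.4918, -0.0268, 0.045]
eef_rot: [-179.8, -0.4, -70.9]
contact_force: [10.0, -37.8, 16.6]
gripper_width: 0.0007
gripper_force: 23.0
```

```bash
python3 - <<'E'
from h import *
s=r.capture("side");t=r.capture("top")
a=cv2.resize(s["image"][160:280,190:340],None,fx=3,fy=4)[:480,:400] 
a=cv2.resize(s["image"][160:280,190:290],None,fx=4,fy=4,interpolation=2);b=cv2.resize(t["image"][200:320,225:325],None,fx=4,fy=4,interpolation=2)
cv2.imwrite("pics/both.png",np.hstack([a,b]))
E
```

```text
(no output)
```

View pics/both.png

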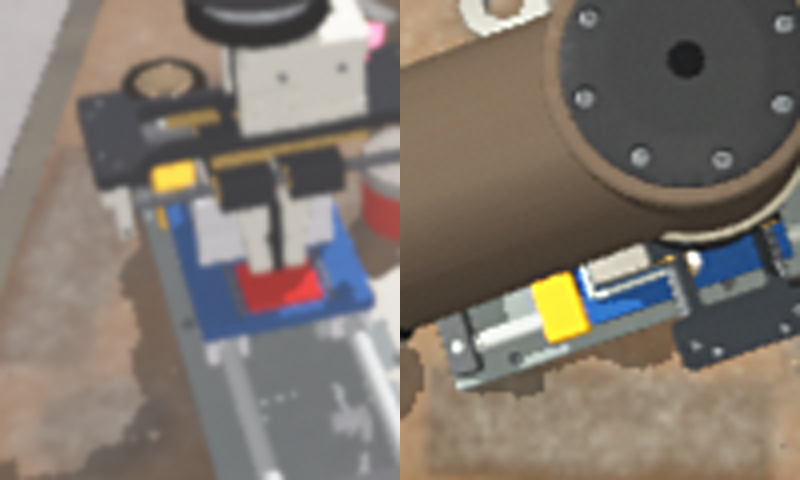

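The blue front edge sits against the yellow stop (right half, (585,300)). The force is firm (about 38 N) with no further motion, so the stage is home. I'll ease the push slightly, keep it forward, and lift straight up so the button springs up. Then I'll back off the plate and rise clear.

Call:
play_rows --rows '[{"slide":[0.01,0,0],"delta_rot":[0,0,0],"fingers":-1},{"slide":[0,0,-0.015],"delta_rot":[0,0,0],"fingers":-1},{"slide":[0,0,-0.015],"delta_rot":[0,0,0],"fingers":-1},{"slide":[0,0,-0.02],"delta_rot":[0,0,0],"fingers":-1},{"slide":[0,0,-0.03],"delta_rot":[0,0,0],"fingers":-1},{"slide":[0,0,-0.03],"delta_rot":[0,0,0],"fingers":-1},{"slide":[0,0,0],"delta_rot":[0,0,0],"fingers":-1}]'

```text
time_s: 10.68
tcp_pos: [0.4879, -0.028, 0.0572]
eef_rot: [179.7, -0.2, -71.1]
contact_force: [12.1, -28.1, -19.4]
gripper_width: 0.0006
gripper_force: 15.5
```

Call:
play_rows --rows '[{"slide":[0.02,0,0],"delta_rot":[0,0,0],"fingers":-1},{"slide":[0.02,0,0],"delta_rot":[0,0,0],"fingers":-1},{"slide":[0.02,0,-0.02],"delta_rot":[0,0,0],"fingers":-1},{"slide":[0,0,0],"delta_rot":[0,0,0],"fingers":-1}]'

```text
time_s: 11.18
tcp_pos: [0.4924, -0.0324, 0.0623]
eef_rot: [-179.9, 0.0, -71.0]
contact_force: [-0.1, -0.4, 0.1]
gripper_width: -0.0
gripper_force: 0.0
```

Free of contact. I'll rise, then move away toward the start side (tool +x) for a clear view.

Call:
play_rows --rows '[{"slide":[0.02,0,-0.2],"delta_rot":[0,0,0],"fingers":-1},{"slide":[0,0,-0.35],"delta_rot":[0,0,0],"fingers":-1},{"slide":[0,0,-0.35],"delta_rot":[0,0,0],"fingers":-1},{"slide":[0.4,0,-0.1],"delta_rot":[0,0,0],"fingers":-1},{"slide":[0.4,0,0],"delta_rot":[0,0,0],"fingers":-1},{"slide":[0.4,0,0],"delta_rot":[0,0,0],"fingers":-1},{"slide":[0.4,0,0],"delta_rot":[0,0,0],"fingers":-1},{"slide":[0,0,0],"delta_rot":[0,0,0],"fingers":-1}]'

```text
time_s: 12.18
tcp_pos: [0.5713, -0.2656, 0.2106]
eef_rot: [179.9, 0.0, -71.2]
contact_force: [-0.7, 0.6, -0.5]
gripper_width: 0.0007
gripper_force: 0.0
```

```bash
python3 - <<'E'
from h import *
s=r.capture("side");t=r.capture("top")
a=cv2.resize(s["image"][160:310,190:320],None,fx=3,fy=3,interpolation=2);b=cv2.resize(t["image"][180:330,190:320],None,fx=3,fy=3,interpolation=2)
cv2.imwrite("pics/both2.png",np.hstack([a,b]));print(r.get_state()["tcp_pos"])
E
```

```text
[ 0.57058353 -0.26275985  0.21118888]
```

View pics/both2.png

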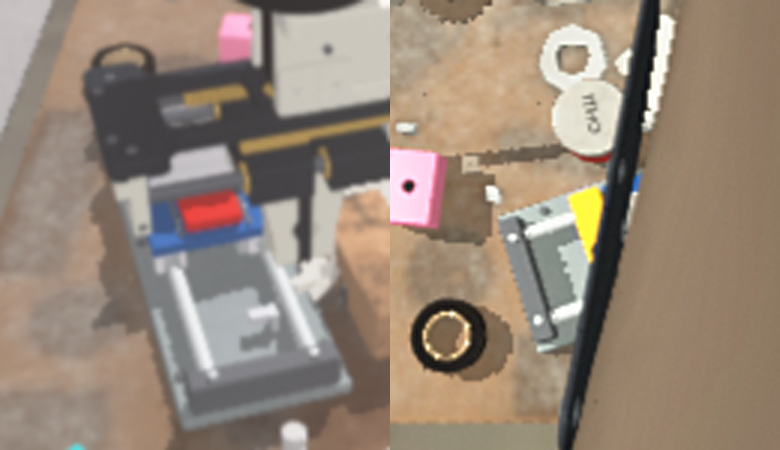

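Call:
play_rows --rows '[{"slide":[0.17,0.28,0],"delta_rot":[0,0,0],"fingers":-1},{"slide":[0.17,0.28,0],"delta_rot":[0,0,0],"fingers":-1},{"slide":[0.17,0.28,0],"delta_rot":[0,0,0],"fingers":-1},{"slide":[0.17,0.28,0],"delta_rot":[0,0,0],"fingers":-1},{"slide":[0.17,0.28,0],"delta_rot":[0,0,0],"fingers":-1},{"slide":[0.17,0.28,0],"delta_rot":[0,0,0],"fingers":-1},{"slide":[0.17,0.28,0],"delta_rot":[0,0,0],"fingers":-1},{"slide":[0,0,0],"delta_rot":[0,0,0],"fingers":-1}]'

```text
time_s: 13.28
tcp_pos: [0.3494, -0.5274, 0.2122]
eef_rot: [-180.0, -0.0, -71.1]
contact_force: [-0.3, -0.3, -0.3]
gripper_width: 0.0005
gripper_force: 0.0
```

```bash
python3 - <<'E'
from h import *
s=r.capture("side");t=r.capture("top")
a=cv2.resize(s["image"][160:310,190:320],None,fx=3,fy=3,interpolation=2);b=cv2.resize(t["image"][180:330,215:345],None,fx=3,fy=3,interpolation=2)
cv2.imwrite("pics/both3.png",np.hstack([a,b]));print(r.get_state()["tcp_pos"])
E
```

```text
[ 0.35108657 -0.526008    0.21221208]
```

View pics/both3.png

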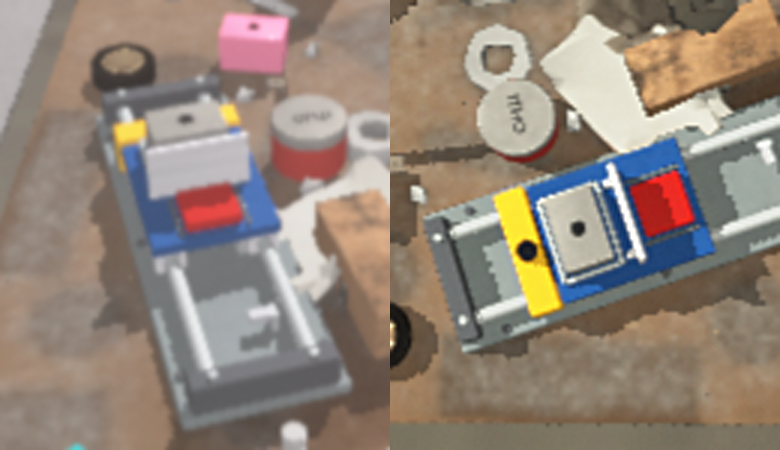

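The stage now sits against the stop with the block in its nest. I'll check the button height and the gap to the stop numerically.

```bash
python3 - <<'E'
from h import *
u=np.array([-.327,.945]);v=np.array([.945,.327])
t=r.capture("top");s=r.capture("side")
def k(c,lo,hi,box):
    m=cv2.inRange(cv2.cvtColor(c["image"],40),lo,hi);x0,y0,x1,y1=box;z=np.zeros_like(m);z[y0:y1,x0:x1]=m[y0:y1,x0:x1]
    return max(cv2.findContours(z,0,2)[0],key=cv2.contourArea)
for n,lo,hi,box,z in(("stop",(20,120,100),(35,255,255),(240,235,280,290),.045),("blue",(100,120,40),(125,255,255),(250,215,335,290),.042),("btn",(0,170,80),(8,255,255),(415//3+280-180,230,460,265),.052)):
    w=onz(t,cv2.boxPoints(cv2.minAreaRect(k(t,lo,hi,box))),z)[:,:2];print(n,np.sort(w@u).round(4))
s0=np.load("side0.npy",allow_pickle=True).item()
for c,box in((s0,(250,245,295,280)),(s,(240,215,280,240))):
    q=k(c,(0,150,80),(8,255,255),box).reshape(-1,2);print("side area",cv2.contourArea(q),"bbox",np.ptp(q,0))
    x0=int(q[:,0].mean());col=c["image"][q[:,1].min()-2:q[:,1].max()+3,x0,2];print(col.tolist(),q[:,1].min()-2,x0)
# predicted rows: front-top, rear-top, rear-bottom of the button for heights
for sb,c in((-.310,s0),(-.2035,s)):
  for h in(.052,.048,.045):
    P=[[*(u*(sb+d)+v*.454),z] for d,z in((.021,h),(-.021,h),(-.021,.042))];print(sb,h,proj(c,P)[:,1].round(1))
E
```

```text
stop [-0.1001 -0.0991 -0.0729 -0.0713]
blue [-0.2311 -0.2298 -0.1014 -0.1   ]
btn [-0.2221 -0.2211 -0.1837 -0.183 ]
side area 245.5 bbox [22 16]
[185, 174, 164, 160, 160, 160, 161, 160, 161, 180, 221, 231, 233, 233, 230, 219, 191, 172, 152, 106, 72] 251 271
side area 177.5 bbox [19 13]
[185, 172, 164, 161, 162, 162, 163, 163, 181, 222, 232, 233, 228, 204, 179, 159, 116, 79] 220 259
-0.31 0.052 [251.9 265.8 269.3]
-0.31 0.048 [253.2 267.2 269.3]
-0.31 0.045 [254.3 268.2 269.3]
-0.2035 0.052 [220.9 232.4 235.8]
-0.2035 0.048 [222.2 233.8 235.8]
-0.2035 0.045 [223.2 234.8 235.8]
```

The rear face of the button is as tall as at the start (3 rows), so it's fully up. The stage front (s = -0.1007) meets the stop face (-0.0996) to within 1 mm. Handing in.

```bash
python3 -c "
from plant import r
print(r.close_job())"
```

```text
the job is handed in; nothing more can be done
None
```

The stage is home against the yellow stop with the button sprung fully up, as far as the cameras show; the block is still in its nest, the arm is clear, and the job was handed in at about 13 s.

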